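# Slide the hanging slide rack round the bent rod to its drying end

### The job

Take the blue hanging slide rack by its tab and slide it out along the bent steel rod, round the bend, pushing the stiff white ring ahead of it until the ring sits right against the black ball at the rod's end, then let go and leave the rack hanging there. Feel your way gently: these rods are bent by hand and no two are alike, so never let the rack bind or press hard on the rod, and do not push the rod or ring with the gripper. Leave the dye bottle and the pink dish where they stand.

Things in the scene. Friction and masses are not known exactly. Their poses are not given: they have to be found in the camera images.
- rack: Blue hanging rack with 5 glass slides, about 140 g, threaded on the rod's straight first leg near the post. Origin: centre of its bore; x along the bore, pointing away from the post, outward; z up. Drilled block 12 (x) x 24 x 24 mm round the origin; bore 13.5 mm on a 10 mm rod, so it hangs with its origin 1.7 mm below the rod's axis. Slides reach 110 mm below the origin, 38 x 32 mm wide.
- tab (a point): Centre of the rack's blue grip tab, 38 mm above the bore's centre, same axes as the rack. The tab is 30 mm long (x), 12 mm thick (y) and stands from 12 to 57 mm above the bore's centre; pinch it from above across the 12 mm, with nothing but the rod beneath. It must be turned along with the rod's direction: the bore has about 14 degrees of play either way.
- stand: Fixed grey base plate 150 x 100 x 12 mm with white drip tray; origin on the worktop on the post's axis, z up. Its x points from the post over the tray, along the rod's first leg. Steel post on a rubber foot: gives sideways about 1 mm per 6 N and springs back, rigid vertically; post top 198 mm above the worktop.
- post_axis (a point): Point on the post's axis at the height of the level rod's axis, 190 mm above the worktop, axes as the stand. The rod (10 mm steel) runs from here straight along the stand's x for 100 mm, then bends to the right as seen from the post looking outward (towards the stand's -y), radius about 60 mm, and goes on straight.
- tray_mid (a point): Middle of the drip tray, 13 mm above the worktop, 66 mm out from the post. More of the rod: the bend is nominally 48 degrees, but has unmeasured kinks of up to 11 degrees either way at its start, middle and end, so the whole turn is 15 to 81 degrees; then comes a last straight leg 110 mm long with a black 20 mm ball on its end.
- ring (a joint): White ring with orange band, 20 mm diameter, 10 mm long, a stiff fit on the rod's last leg (about 2.5 N to move it, stays where it is left). Value: metres slid outward; it starts between 0 and 0.012 and touches the ball at 0.030. When it touches the ball, the centre of the rack's bore behind it is 88 mm along the last leg.
- dye_bottle: White bottle with blue cap, 36 mm diameter, 85 mm high, loose bystander; origin at the centre of its underside.
- pink_dish: Flat round dish with pink filling, 61 mm diameter, 16 mm high, loose bystander; origin at the centre of its underside.
Things that resemble listed ones, but are neither listed nor needed, are in the scene too. Of the things that look like the rack, the largest one is meant.

How it is judged (in metres and radians):
At the end, for the whole second after the job is handed in: The white ring sits against the ball (its joint above 0.026 of 0.030 m), and the rack hangs released and at rest on the rod's last leg, more than 170 mm from the post's axis, upright within 0.25 rad, the centre of its bore 183 to 195 mm above the worktop (value of joint ring above 0.026 m and horizontal distance between rack and post_axis above 0.17 m and height (world z) of rack between 0.183 and 0.195 m and angle between rack's own z axis and vertical below 0.25 rad and linear speed of rack below 0.03 m/s); the robot touches nothing.
It fails at once if the rack is pressed against the rod, ring or stand with more than 12 N (contact force between rack and stand above 12 N).
It fails at once if the robot itself pushes on the rod, ring or stand with more than 4 N (contact force between any of the fingers, the arm and stand above 4 N).
It fails at once if the dye bottle or the pink dish is displaced by more than 15 mm (distance of any of dye_bottle, pink_dish from where it was at the start of the episode above 0.015 m).
It also fails if it takes over 51 s, if anything falls off the work surface, if the arm or the gripper's body presses on something with over 40 N, if the wrist force passes 120 N, or if a joint passes its speed limit or range.

### The arm

A 6-joint arm with a two-finger parallel gripper is mounted at the origin on the work surface; the furniture and walls round the work are solid. World frame = base frame: x ahead of the robot, y to its left, z up, the work surface at z = 0. Lengths are in m, angles in degrees, forces in N, time in s.
With the tool pointing down it reaches from about 0.35 to 0.875 m from the base axis. Payload 4.2 kg.
Tool frame: the origin (TCP) lies midway between the tips of the shut fingers; the grasp point (between the pads) lies 19 mm behind it; y points along the fingers, z is the direction in which the jaws open and shut, and the axes are right-handed (so a half turn about y gives the same grasp; the last joint's range is limited). The gripper opens to 87 mm and grips with 3 to 60 N. Pads are 19 mm wide; open, the fingers measure 117 mm over their backs; the gripper's body (75 mm by 190 mm) begins 51 mm behind the grasp point.
Start: joints at [-51.245, 22.042, 0.453, 0, -68.411, -14.817], TCP at [0.254, -0.571, 0.197] pointing down, gripper open.
Joint ranges: [-179.83, 179.83], [-69.29, 118.12], [-61.27, 80.66], [-181.25, 117.63], [-171.15, -9.14], [-177.46, 177.46]. Speed limits (degrees/s): [159.86, 159.86, 180, 180, 180, 180].

### API

Orientations are given as [roll, pitch, yaw] about the fixed x, y, z axes, in that order (R = Rz(yaw) Ry(pitch) Rx(roll)).
In Python, from workcell import env gives the robot as it stands. The module is installed in compiled form; this text tells all that it offers. Calls block until the motion is done:
- env.goto(position, orientation): joint-space move of the TCP to a pose.
- env.move_straight(position, rotation=None, rate=0.15, force_limit=None): straight line of the TCP; rotation=None keeps the orientation; rate is the mean speed in m/s. With force_limit (N) it stops when the force on the tool has changed by that much, and returns True; else False.
- env.set_joints(angles): joint-space move.
- env.gripper_to(opening, grasp_force=None): opening from 0.0 (shut) to 1.0 (fully open); grasp_force is the grip in N (None keeps the last); returns when the fingers have stopped.
- env.dwell(seconds).
- env.inverse_kinematics(position, orientation): joint angles nearest the present ones, or None.
- env.read_state(): the state.
- env.grab_frame(name): name is "scene" or "top" or "wrist"; returns a dict with "image" (384x512x3 uint8, blue, green, red), "fx", "fy", "cx", "cy" (pixels), "D" ([k1, k2, p1, p2, k3] as OpenCV has them; the pictures are not rectified), "position" and "orientation" of the camera in the world. Camera axes: x right, y up, looking along -z (the intrinsics and any distortion apply to the point x, -y, -z); pixel columns grow to the right and rows downward; lengths in m; the calibration is good to about 2 mm. A picture is of the moment at which its call begins. There is no depth.
A pose or a line that the arm cannot do raises env.Unreachable and nothing moves.
- env.close_job(): hands the job in, once; it reports no verdict.
Trained networks look in a picture, given as the dict that the camera call returned (one of the last four; its "shot" number tells which), for a name from the list of things; names that differ only in an ending like _2 or _b are one class to them, and where a whole thing is asked for, a point or a joint stands for the part that bears it (a point fixed in the world has none). Each returns a list of dicts, best first, with "score" (0 to 1); they miss things now and then, are a little off and sometimes report something else, mostly with a low value. They report only what shows in the picture. A call takes as long as a camera call. They do not tell look-alikes from the thing itself.
- env.search_frame(picture, thing): "xyz" ([x, y, z] in m, in world coordinates, good to about 4 mm: the middle of the surface that is visible of it).
- env.trace(picture, thing): "mask" (384x512 bool, what is visible of it).
The state is a dict: "clock": time; "joint_positions": joint angles; "qvel": joint speeds; "joint_torque": joint torques, N m; "position": TCP position; "tool_rot": TCP orientation; "force": force on the tool from outside, world axes, zero at the start; "wrist_torque": the same for the moment, N m; "opening": opening from 0.0 (shut) to 1.0 (fully open).
Only numpy, scipy, OpenCV 4.12 (cv2) and the standard library are available. Lean on these libraries where they do the work, as an engineer would, in place of code of your own. Each camera call takes 0.05 s, during which the arm holds its last target. There are 200 camera calls.

## Working session

There is one attempt and no reset: what is moved stays moved. The work goes in short steps, each a Python script; the robot and the scene stay as the last script left them, time stands still between calls to the robot, and variables do not carry over. Pictures are saved under pics/ and viewed, about 8 in all and at most 12, crops included, and the job is handed in when it is done.

```bash
mkdir -p pics; ls; python3 - <<'E'
from workcell import env
import cv2,numpy as np
s=env.read_state();print(s)
for n in("scene","top","wrist"):
    f=env.grab_frame(n);cv2.imwrite(f"pics/a_{n}.png",f["image"])
    print(n,f["position"],f["orientation"],f["fx"],f["cx"],f["cy"],f["D"])
    for t in("rack","tab","stand","ring","dye_bottle","pink_dish"):
        print(t,[(np.round(d["xyz"],3).tolist(),round(d["score"],2)) for d in env.search_frame(f,t)][:4])
a=[cv2.imread(f"pics/a_{n}.png") for n in("scene","top")]
cv2.imwrite("pics/a.png",cv2.resize(np.vstack(a),None,fx=.78,fy=.78))
print(env.read_state()["clock"])
E
```

```text
pics
{'clock': 0.0, 'joint_positions': array([-5.12441665e+01,  2.20918778e+01,  3.80479086e-01, -3.08562841e-02,
       -6.84112478e+01, -1.48172465e+01]), 'qvel': array([-0.09604323,  0.03207678,  0.0791038 ,  0.14843713, -0.00859357,
        0.04500416]), 'joint_torque': array([ 4.87448051e-04, -3.90657806e+01,  1.87401563e+01,  4.21955198e+00,
        1.10552309e-02, -1.98477874e-04]), 'position': array([ 0.2533629 , -0.57062245,  0.19574785]), 'tool_rot': array([-8.98740979e+01,  3.65191214e-03,  2.39272070e+01]), 'force': array([-0.49494393,  0.33518857,  0.04294414]), 'wrist_torque': array([ 0.04449125,  0.05116508, -0.00844524]), 'opening': 1.0057710302173766}
scene [-0.23470307  0.34520213  0.96984599] [  45.62832901   -1.02611149 -117.24858655] 480.7497959839694 257.4670742199903 193.95329759082162 [-0.19208111  0.          0.          0.          0.        ]
rack [([0.63, 0.115, 0.158], 0.83), ([0.524, 0.155, 0.062], 0.66), ([0.525, 0.077, 0.058], 0.58)]
tab [([0.629, 0.117, 0.155], 0.94), ([0.527, 0.083, 0.061], 0.79), ([0.521, 0.157, 0.063], 0.65)]
stand [([0.632, 0.141, 0.017], 0.9)]
ring [([0.547, -0.005, 0.194], 0.44)]
dye_bottle [([0.626, -0.269, 0.046], 0.73)]
pink_dish []
top [ 0.37712467 -0.03868282  1.07899173] [  7.2073342   -1.63394804 -90.03939518] 402.1914147229584 256.3339814565754 189.49759602455774 [0.03829332 0.         0.         0.         0.        ]
rack [([0.626, 0.109, 0.16], 0.63)]
tab [([0.63, 0.11, 0.162], 0.97), ([0.528, 0.077, 0.06], 0.68)]
stand [([0.625, 0.121, 0.017], 0.91)]
ring []
dye_bottle [([0.633, -0.268, 0.069], 0.78), ([0.623, 0.12, 0.017], 0.56)]
pink_dish [([0.436, -0.293, 0.011], 0.6)]
wrist [ 0.19037821 -0.59844606  0.38507597] [-1.45862827e+01  4.52026853e-02  1.13970487e+02] 302.37044606375906 253.2587083155933 196.1396459906151 [-0.04716334  0.          0.          0.          0.        ]
rack []
tab []
stand []
ring []
dye_bottle []
pink_dish []
1.05
```

View pics/a_top.png

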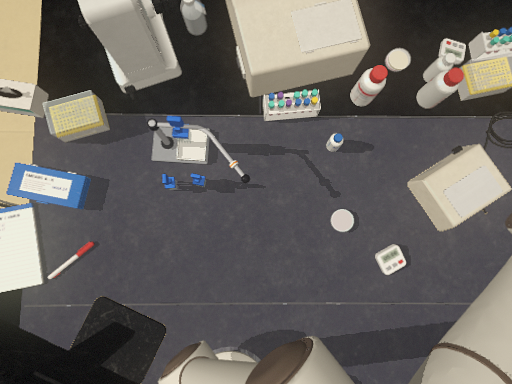

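View pics/a_scene.png

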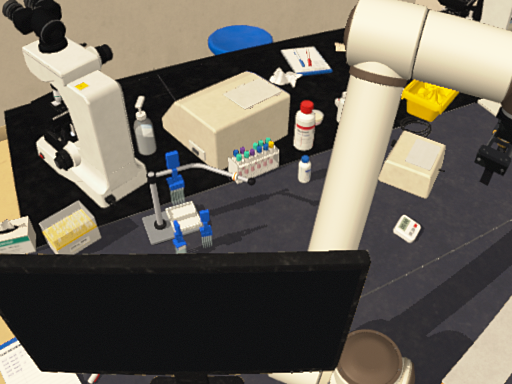

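The top view shows the post at about (153,125), the blue tab at (178,128), the ring at (234,163) and the ball at (245,179). The dye bottle is at (335,142), the pink dish at (342,220), and the two smaller look-alike racks at (168,181) and (198,180). Next I'll get a close wrist view of the rod.

```bash
cat >h.py <<'E'
from workcell import env
import cv2,numpy as np
from scipy.spatial.transform import Rotation as Ro
def K(f): return np.array([[f["fx"],0,f["cx"]],[0,f["fy"],f["cy"]],[0,0,1]])
def plane(f,uv,z=.19):
    n=cv2.undistortPoints(np.array(uv,float).reshape(-1,1,2),K(f),np.array(f["D"])).reshape(-1,2)
    d=np.c_[n[:,0],-n[:,1],-np.ones(len(n))]
    d=Ro.from_euler("xyz",f["orientation"],degrees=True).apply(d)
    p=np.array(f["position"]);return p+d*((z-p[2])/d[:,2])[:,None]
def proj(f,P):
    c=Ro.from_euler("xyz",f["orientation"],degrees=True).inv().apply(np.atleast_2d(P)-f["position"])
    c=c*[1,-1,-1]
    return cv2.projectPoints(c,np.zeros(3),np.zeros(3),K(f),np.array(f["D"]))[0].reshape(-1,2)
E
python3 - <<'E'
from h import *
f=env.grab_frame("top")
print(plane(f,[[153,125],[178,128],[205,127],[234,163],[245,179]]).round(3))
q=None
for yaw in(-90,-140,-170,90,40,10):
    for p in([.64,.12,.21],[.58,-.02,.21],[.55,.02,.21],[.5,.0,.21],[.61,.15,.42]):
        s=env.inverse_kinematics(p,[-90,0,yaw]);print(yaw,p,None if s is None else np.round(s,0))
E
```

```text
[[ 0.635  0.168  0.19 ]
 [ 0.629  0.112  0.19 ]
 [ 0.632  0.052  0.19 ]
 [ 0.549 -0.014  0.19 ]
 [ 0.513 -0.039  0.19 ]]
-90 [0.64, 0.12, 0.21] [ 25.  24.   6.   0. -71. 155.]
-90 [0.58, -0.02, 0.21] [ 14.  17.  -5.   0. -68. 166.]
-90 [0.55, 0.02, 0.21] [ 19.  14.  -9.   0. -67. 161.]
-90 [0.5, 0.0, 0.21] [ 19.   9. -15.   0. -65. 161.]
-90 [0.61, 0.15, 0.42] [ 29.  20.  28.   0. -98. 151.]
-140 [0.64, 0.12, 0.21] [ 25.  24.   6.   0. -71. 105.]
-140 [0.58, -0.02, 0.21] [ 14.  17.  -5.   0. -68. 116.]
-140 [0.55, 0.02, 0.21] [ 19.  14.  -9.   0. -67. 111.]
-140 [0.5, 0.0, 0.21] [ 19.   9. -15.   0. -65. 111.]
-140 [0.61, 0.15, 0.42] [ 29.  20.  28.   0. -98. 101.]
-170 [0.64, 0.12, 0.21] [ 25.  24.   6.   0. -71.  75.]
-170 [0.58, -0.02, 0.21] [ 14.  17.  -5.   0. -68.  86.]
-170 [0.55, 0.02, 0.21] [ 19.  14.  -9.   0. -67.  81.]
-170 [0.5, 0.0, 0.21] [ 19.   9. -15.   0. -65.  81.]
-170 [0.61, 0.15, 0.42] [ 29.  20.  28.   0. -98.  71.]
90 [0.64, 0.12, 0.21] [ 25.  24.   6.   0. -71. -25.]
90 [0.58, -0.02, 0.21] [ 14.  17.  -5.   0. -68. -14.]
90 [0.55, 0.02, 0.21] [ 19.  14.  -9.   0. -67. -19.]
90 [0.5, 0.0, 0.21] [ 19.   9. -15.   0. -65. -19.]
90 [0.61, 0.15, 0.42] [ 29.  20.  28.   0. -98. -29.]
40 [0.64, 0.12, 0.21] [ 25.  24.   6.  -0. -71. -75.]
40 [0.58, -0.02, 0.21] [ 14.  17.  -5.   0. -68. -64.]
40 [0.55, 0.02, 0.21] [ 19.  14.  -9.  -0. -67. -69.]
40 [0.5, 0.0, 0.21] [ 19.   9. -15.  -0. -65. -69.]
40 [0.61, 0.15, 0.42] [ 29.  20.  28.  -0. -98. -79.]
10 [0.64, 0.12, 0.21] [  25.   24.    6.   -0.  -71. -105.]
10 [0.58, -0.02, 0.21] [ 14.  17.  -5.  -0. -68. -94.]
10 [0.55, 0.02, 0.21] [ 19.  14.  -9.  -0. -67. -99.]
10 [0.5, 0.0, 0.21] [ 19.   9. -15.  -0. -65. -99.]
10 [0.61, 0.15, 0.42] [  29.   20.   28.   -0.  -98. -109.]
```

```bash
python3 - <<'E'
from h import *
env.goto([.51,.065,.31],[-90,0,180]);env.dwell(.3)
f=env.grab_frame("wrist");cv2.imwrite("pics/w1.png",f["image"]);np.save("w1.npy",f,allow_pickle=True)
print(f["position"],f["orientation"],env.read_state()["position"])
for t in("tab","ring"): print(t,[(np.round(d["xyz"],3).tolist(),round(d["score"],2)) for d in env.search_frame(f,t)][:3])
cv2.imwrite("pics/w1b.png",cv2.resize(f["image"],(800,600),interpolation=cv2.INTER_CUBIC))
print(env.read_state()["clock"])
E
```

```text
[0.57828174 0.06527467 0.49811396] [-1.46187246e+01 -5.30531024e-02 -9.00040809e+01] [0.51006723 0.06475577 0.30993342]
tab [([0.527, 0.152, 0.084], 0.92), ([0.63, 0.112, 0.215], 0.87), ([0.536, 0.079, 0.087], 0.76)]
ring [([0.548, -0.009, 0.197], 0.47)]
4.0167
```

View pics/w1b.png

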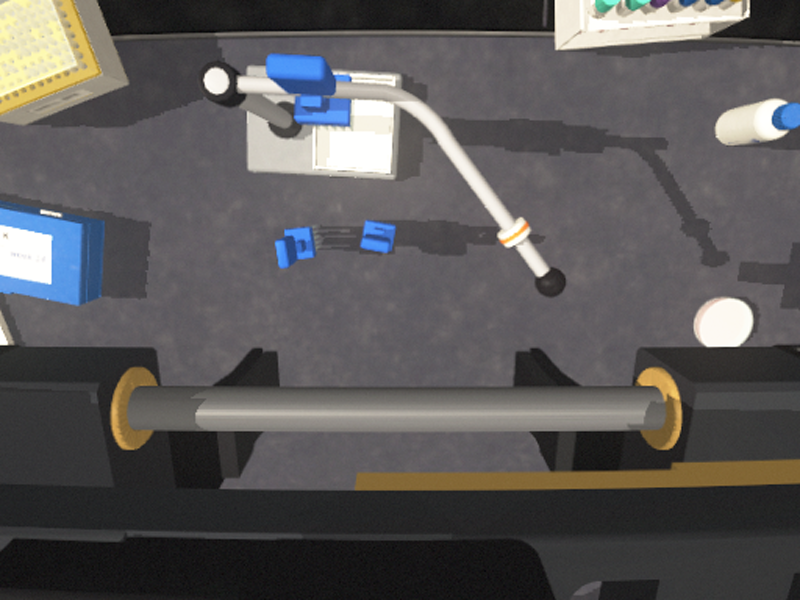

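The wrist view (800 wide) shows the post top at (216,81), the tab at (300,73), the bend from about (390,92) to (440,128), the ring at (514,233) and the ball at (550,282). I'll extract the rod's centreline from it and fit the kinked-bend model.

```bash
cat >rod.py <<'E'
from h import *
from scipy.ndimage import map_coordinates
from scipy.optimize import least_squares
def path(p,s):  # p: x,y,h0,t1,t2,t3 (turns, rad; nominal arcs of 24deg each, right turn), s arc length
    x,y,h,k1,k2,k3=p; a=np.radians(24); L=.06*a
    ds=5e-4; S=np.arange(0,.100+2*L+.11+.03,ds)+ds/2
    H=h-np.where(S>.1,k1,0)-np.clip((S-.1)/.06,0,2*a)-np.where(S>.1+L,k2,0)-np.where(S>.1+2*L,k3,0)
    X=np.r_[0,np.cumsum(np.cos(H)*ds)]+x; Y=np.r_[0,np.cumsum(np.sin(H)*ds)]+y; SS=np.r_[0,S+ds/2]
    return np.c_[np.interp(s,SS,X),np.interp(s,SS,Y)]
LB=.1+2*.06*np.radians(24)
E
python3 - <<'E'
from rod import *
f=np.load("w1.npy",allow_pickle=True).item()
g=cv2.cvtColor(f["image"],cv2.COLOR_BGR2GRAY).astype(float)
k=512/800
segs=[[(238,84),(262,86)],[(404,97),(425,110)],[(428,113),(440,127),(470,172),(503,221)],[(526,250),(538,267)]]
pts=[];ws=[]
for sg in segs:
    sg=np.array(sg)*k
    for a,b in zip(sg[:-1],sg[1:]):
        t=(b-a)/np.linalg.norm(b-a);n=np.array([-t[1],t[0]])
        for u in np.arange(0,np.linalg.norm(b-a),1.5):
            c=a+t*u;r=np.arange(-10,10.1,.1);q=c+r[:,None]*n
            v=map_coordinates(g,[q[:,1],q[:,0]],order=1)
            i0=np.argmin(abs(r)); m=v[abs(r)<4].max(); 
            th=.5*(m+np.percentile(v,10)); i=j=i0+int(0)
            if v[i0]<th: continue
            while i>0 and v[i]>th:i-=1
            while j<len(r)-1 and v[j]>th:j+=1
            pts.append(c+n*(r[i]+r[j])/2);ws.append(r[j]-r[i])
pts=np.array(pts);ws=np.array(ws);print(len(pts),ws.round(1))
ok=(ws>5)&(ws<12.5)
W=plane(f,pts[ok],.19)[:,:2]
post=plane(f,[np.array([216,81])*k],.198)[0,:2];ball=plane(f,[np.array([550,282])*k],.19)[0,:2];ring=plane(f,[np.array([514,233])*k],.19)[0,:2]
print("post",post,"ring",ring,"ball",ball)
s=np.arange(0,.2605,.0005)
def res(p):
    P=path(p,s);d=np.linalg.norm(W[:,None]-P[None],axis=2).min(1)
    e=path(p,[LB+.11,])[0]-ball
    e=path(p,[LB+.11])[0]-ball
    return np.r_[d/.0006,(p[:2]-post)/.0015,e/.003,np.array(p[3:])/.12]
best=None
for h in(-90,-93):
  for k0 in(-.1,.1):
    r=least_squares(res,[*post,np.radians(h),k0,0,-k0],loss="soft_l1",diff_step=1e-4)
    if best is None or r.cost<best.cost:best=r
p=best.x;np.save("rod.npy",p)
print(best.cost,p[:2],np.degrees(p[2:]),"last heading",np.degrees(p[2]-sum(p[3:]))-48)
P=path(p,s);print("res mm",(np.linalg.norm(W[:,None]-P[None],axis=2).min(1)*1000).round(1))
Sd=s[np.argmin(np.linalg.norm(P-ring,axis=1))]-LB;print("ring centre on last leg",Sd,"ball",ball,path(p,[LB+.11]))
im=f["image"].copy();pp=proj(f,np.c_[P,np.full(len(P),.19)])
im=cv2.resize(im,None,fx=3,fy=3,interpolation=cv2.INTER_CUBIC)
for a in pp[::12]: cv2.circle(im,tuple(int(x) for x in a*3+1),2,(0,0,255),-1)
for q in pts: cv2.circle(im,tuple(int(x) for x in q*3+1),1,(0,255,0),-1)
cv2.imwrite("pics/fit.png",im[90:600,360:1130])
E
```

```text
89 [ 9.4 10.1 10.7 14.6 10.3 13.9 10.2 13.8 13.7 13.7 13.7 10.3 10.   9.8
  9.7  9.9  9.9 10.1 10.1 10.3  9.9 10.   9.7  9.9  9.9  9.9 10.   9.9
  9.8  9.7  9.8  9.9  9.8  9.9  9.7 10.   9.9 10.   9.9 10.   9.9  9.8
  9.8  9.6  9.5  9.5  9.4  9.4  9.4  9.3  9.5  9.4  9.3  9.4  9.4  9.4
  9.4  9.3  9.4  9.4  9.5  9.4  9.3  9.2  9.4  9.4  9.1  9.2  9.3  9.1
  9.5  9.3  9.1  9.3  9.4  9.   9.2  9.3  9.2  9.5  9.3  9.   8.9  9.1
  9.2  9.   9.1  9.   8.9]
post [0.63826569 0.17160575] ring [ 0.5472776  -0.01194425] ball [ 0.5147919  -0.03816556]
7.774540023479112 [0.63918468 0.1752079 ] [-93.46711757   6.66599167   0.10264323  -6.90715485] last heading -141.32859762656452
res mm [0.4 0.3 0.3 0.4 0.5 0.2 0.2 0.2 0.1 0.1 0.1 0.2 0.3 0.3 0.1 0.1 0.3 0.2
 0.1 0.  0.1 0.2 0.2 0.2 0.3 0.2 0.1 0.2 0.2 0.2 0.2 0.2 0.2 0.1 0.1 0.2
 0.1 0.2 0.3 0.2 0.2 0.1 0.2 0.1 0.1 0.1 0.1 0.1 0.1 0.1 0.1 0.1 0.1 0.1
 0.2 0.1 0.1 0.1 0.1 0.1 0.1 0.1 0.1 0.1 0.2 0.  0.  0.  0.1 0.1 0.1 0.1
 0.2 0.3 0.2 0.1 0.1 0.2 0.2 0.2 0.1 0.  0.1]
ring centre on last leg 0.0747345175425633 ball [ 0.5147919  -0.03816556] [[ 0.51982045 -0.03368764]]
```

View pics/fit.png

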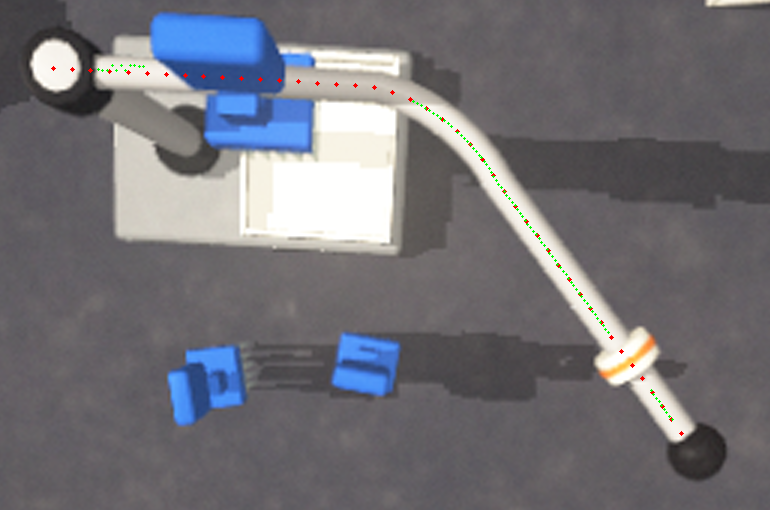

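The fit agrees with the rod to about 0.3 mm. The ball's centre should be about 114 mm along the last leg, because the ring's contact face is at 104 mm, so I'll correct that term and refit. Then I'll grasp gently.

```bash
cat >refit.py <<'E'
from rod import *
f=np.load("w1.npy",allow_pickle=True).item()
E
python3 - <<'E'
from rod import *
f=np.load("w1.npy",allow_pickle=True).item()
p=np.load("rod.npy");post=np.array([.63827,.17161]);ball=np.array([.51479,-.03817])
# shape kept: only shift along by matching ball@114mm and post, refit against previous curve's visible points
s=np.arange(0,.2605,.0005);W=path(p,np.r_[np.arange(.012,.03,.002),np.arange(.098,.235,.002)])
def res(q):
    P=path(q,s);d=np.linalg.norm(W[:,None]-P[None],axis=2).min(1)
    return np.r_[d/.0005,(q[:2]-post)/.0015,(path(q,[LB+.114])[0]-ball)/.0015,q[3:]/.12]
r=least_squares(res,p,loss="soft_l1",diff_step=1e-4);q=r.x;np.save("rod2.npy",q)
print(q[:2],np.degrees(q[2:]),"ball err",path(q,[LB+.114])[0]-ball,"post err",q[:2]-post)
P=path(q,s);print(np.linalg.norm(W[:,None]-P[None],axis=2).min(1).max())
tab=plane(f,[[(208+360)/3,(33+90)/3]],.245)[0,:2];i=np.argmin(np.linalg.norm(P-tab,axis=1));print("tab",tab,"s",s[i],"off",tab-P[i])
ring=np.array([.54728,-.01194]);print("ring s last",s[np.argmin(np.linalg.norm(P-ring,axis=1))]-LB)
yaw=np.degrees(q[2])+180;c=P[i]
env.goto([*c,.31],[-90,0,yaw]);env.dwell(.2)
env.move_straight([*c,.258],rate=.15);env.dwell(.2)
F=env.grab_frame("wrist");cv2.imwrite("pics/w2.png",F["image"])
print(env.read_state()["position"],env.read_state()["tool_rot"],env.read_state()["force"],env.read_state()["clock"])
E
```

```text
[0.63918399 0.17520316] [-93.46726027   6.66602601   0.1026626   -6.90717431] ball err [0.0019062  0.00197858] post err [0.00091399 0.00359316]
4.824095516286877e-06
tab [0.63622306 0.11445464] s 0.061 off [0.00072823 0.00013982]
ring s last 0.0747345175425633
[0.63599336 0.11447827 0.25930083] [-9.01229683e+01 -5.20208985e-02  8.65379329e+01] [-0.29075153  0.31776531 -0.09908472] 6.4
```

View pics/w2.png

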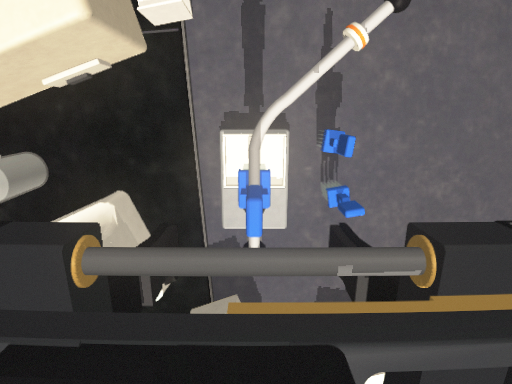

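The tab (254,205) is centred between the open fingers, which are at columns 153 and 362. I'll descend, close lightly, and then check the forces.

```bash
python3 - <<'E'
from rod import *
q=np.load("rod2.npy");c=path(q,[.061])[0];yaw=np.degrees(q[2])+180
R=[-90,0,yaw]
F=lambda t:(lambda s:print(t,s["force"].round(2),s["position"].round(4),round(s["opening"],3),round(s["clock"],2)))(env.read_state())
F("pre");print(env.move_straight([*c,.210],rotation=R,rate=.08,force_limit=3));env.dwell(.2);F("down")
env.gripper_to(.2,grasp_force=3);F("near")
env.gripper_to(0,grasp_force=3);env.dwell(.2);F("closed3")
env.gripper_to(0,grasp_force=12);env.dwell(.2);F("closed12")
env.gripper_to(0,grasp_force=35);env.dwell(.2);F("closed35")
E
```

```text
pre [-0.29  0.32 -0.1 ] [0.636  0.1145 0.2593] 1.003 6.4
False
down [0.76 0.94 0.04] [0.6358 0.1144 0.2107] 0.998 7.35
near [ 0.63 -0.43 -0.26] [0.6355 0.1143 0.21  ] 0.202 8.66
closed3 [ 1.16 -0.34  0.49] [0.6356 0.1143 0.21  ] 0.138 9.16
closed12 [ 0.32  0.28 -0.21] [0.6355 0.1143 0.21  ] 0.136 9.57
closed35 [-0.43  0.26 -0.61] [0.6355 0.1143 0.21  ] 0.131 9.99
```

```bash
cat >m.py <<'E'
from rod import *
q=np.load("rod2.npy")
def force(n=8):
    a=[]
    for _ in range(n): env.dwell(.02);a.append(env.read_state()["force"])
    return np.mean(a,0)
def pose(s):
    c=path(q,[s-.006,s,s+.006]);d=c[2]-c[0];h=np.arctan2(d[1],d[0])
    return c[1],h,np.array([np.cos(h),np.sin(h)]),np.array([-np.sin(h),np.cos(h)])
E
python3 - <<'E'
from m import *
c,h,t,n=pose(.061);R=[-90,0,np.degrees(h)+180]
f0=force();print(f0.round(2))
env.move_straight([*c,.2117],rotation=R,rate=.02);f0=force();print("lift",f0.round(2))
for sg in(1,-1):
    for o in(1,2,2.8):
        b=c+sg*o/1000*n
        hit=env.move_straight([*b,.2117],rate=.02,force_limit=4);f=force()-f0
        print(sg*o,hit,"lat",(f[:2]@n).round(2),f.round(2))
        if abs(f[:2]@n)>2:break
    env.move_straight([*c,.2117],rate=.03)
print(env.read_state()["clock"],env.read_state()["position"])
E
```

```text
[ 0.63 -0.17 -0.12]
lift [ 0.27  0.12 -1.12]
1 False lat -0.43 [-0.43 -0.01 -0.13]
2 False lat -0.38 [-0.39 -0.07 -0.16]
2.8 False lat -1.7 [-1.71 -0.1   0.25]
-1 False lat -0.15 [-0.15  0.06 -0.07]
-2 False lat 0.3 [ 0.29 -0.21 -0.09]
-2.8 False lat 1.99 [ 1.99 -0.08 -1.06]
13.3083 [0.63501725 0.11423216 0.21142411]
```

The lateral play is centred and free out to ±2 mm, and the rack's weight has come off the rod. Now I'll slide it round the bend with light lateral compliance.

```bash
cat >>m.py <<'E'
Z=.2117
def slide(s0,s1,off,f0,step=.006,rate=.03,stop=4,lim=None):
    s=s0
    while s<s1-1e-6:
        s=min(s+step,s1);c,h,t,n=pose(s)
        hit=env.move_straight([*(c+off*n),Z],rotation=[-90,0,np.degrees(h)+180],rate=rate,force_limit=stop)
        f=force(4)-f0;l=f[:2]@n;a=f[:2]@t
        if abs(l)>.8: off+=np.clip(.15e-3*l,-.5e-3,.5e-3)
        P=env.read_state();e=P["position"][:2]-c
        print(f"s{s*1000:.0f} last{(s-LB)*1000:.0f} h{np.degrees(h):.0f} hit{hit} lat{l:.2f} ax{a:.2f} z{f[2]:.2f} off{off*1000:.2f} e{e@t*1000:.1f},{e@n*1000:.1f} t{P['clock']:.1f}")
        if hit or abs(l)>5 or abs(f[2])>4 or (lim and a<-lim): break
    return s,off
E
python3 - <<'E'
from m import *
f0=force(10);print(f0.round(2))
s,off=slide(.061,LB+.052,0,f0)
np.savez("st.npz",s=s,off=off,f0=f0)
E
```

```text
[-0.15 -0.13 -1.28]
s67 last-83 h-93 hitFalse lat0.21 ax-0.38 z-0.16 off0.00 e0.2,0.0 t13.9
s73 last-77 h-93 hitFalse lat0.25 ax-0.66 z0.14 off0.00 e0.1,0.0 t14.3
s79 last-71 h-93 hitFalse lat0.30 ax-0.39 z0.20 off0.00 e0.1,0.0 t14.7
s85 last-65 h-93 hitFalse lat0.43 ax0.04 z0.08 off0.00 e0.1,0.0 t15.1
s91 last-59 h-93 hitFalse lat0.61 ax-0.26 z0.53 off0.00 e0.1,0.0 t15.6
s97 last-53 h-95 hitFalse lat-0.16 ax-0.30 z-0.13 off0.00 e0.1,0.0 t16.0
s103 last-47 h-102 hitFalse lat0.35 ax0.33 z-0.24 off0.00 e-0.1,0.1 t16.4
s109 last-41 h-109 hitFalse lat0.05 ax-0.75 z0.33 off0.00 e-0.2,0.0 t16.8
s115 last-35 h-114 hitFalse lat0.12 ax-0.27 z-0.52 off0.00 e-0.2,0.0 t17.2
s121 last-29 h-120 hitFalse lat-0.13 ax0.07 z0.54 off0.00 e-0.2,0.0 t17.6
s127 last-23 h-126 hitFalse lat-0.25 ax0.70 z0.42 off0.00 e-0.3,0.0 t18.1
s133 last-17 h-132 hitFalse lat-0.05 ax0.03 z-0.13 off0.00 e-0.2,0.0 t18.5
s139 last-11 h-137 hitFalse lat-0.27 ax-0.83 z-0.18 off0.00 e-0.3,0.0 t18.9
s145 last-5 h-143 hitFalse lat-0.14 ax-0.06 z0.28 off0.00 e-0.3,0.0 t19.3
s151 last1 h-143 hitFalse lat0.02 ax-0.69 z-0.37 off0.00 e0.0,0.1 t19.7
s157 last7 h-141 hitFalse lat0.21 ax-0.31 z0.12 off0.00 e-0.1,0.1 t20.1
s163 last13 h-141 hitFalse lat-0.13 ax-0.41 z-0.17 off0.00 e0.0,0.1 t20.6
s169 last19 h-141 hitFalse lat0.31 ax-0.47 z-0.08 off0.00 e0.0,0.1 t21.0
s175 last25 h-141 hitFalse lat0.33 ax-0.67 z0.16 off0.00 e0.0,0.0 t21.4
s181 last31 h-141 hitFalse lat-0.18 ax-0.48 z0.15 off0.00 e0.0,0.0 t21.8
s187 last37 h-141 hitFalse lat0.04 ax-0.08 z0.11 off0.00 e0.0,0.0 t22.2
s193 last43 h-141 hitFalse lat0.14 ax-0.06 z0.24 off0.00 e0.0,0.0 t22.6
s199 last49 h-141 hitFalse lat-0.10 ax-0.14 z-0.25 off0.00 e0.0,0.1 t23.1
s202 last52 h-141 hitFalse lat-0.45 ax-0.00 z0.09 off0.00 e0.0,0.0 t23.4
```

```bash
python3 - <<'E'
from m import *
d=np.load("st.npz");f0=d["f0"]
s,off=slide(float(d["s"]),LB+.082,float(d["off"]),f0,step=.004,rate=.02,stop=4.5,lim=5)
np.savez("st.npz",s=s,off=off,f0=f0)
F=env.grab_frame("wrist");cv2.imwrite("pics/w3.png",F["image"])
E
```

```text
s206 last56 h-141 hitFalse lat0.24 ax-0.13 z-0.10 off0.00 e0.0,0.0 t23.8
s210 last60 h-141 hitFalse lat0.37 ax-0.59 z0.16 off0.00 e0.0,0.0 t24.2
s214 last64 h-141 hitFalse lat-0.24 ax-1.66 z-0.29 off0.00 e-0.4,0.1 t24.6
s218 last68 h-141 hitFalse lat-0.11 ax-2.55 z-0.47 off0.00 e-0.2,0.1 t25.1
s222 last72 h-141 hitFalse lat0.39 ax-2.53 z-0.24 off0.00 e0.2,0.0 t25.5
s226 last76 h-141 hitFalse lat-0.01 ax-2.24 z-0.22 off0.00 e0.2,0.0 t25.9
s230 last80 h-141 hitFalse lat0.37 ax-2.34 z-0.56 off0.00 e0.2,-0.0 t26.3
s232 last82 h-141 hitFalse lat0.28 ax-2.64 z-0.23 off0.00 e0.1,0.0 t26.6
```

View pics/w3.png

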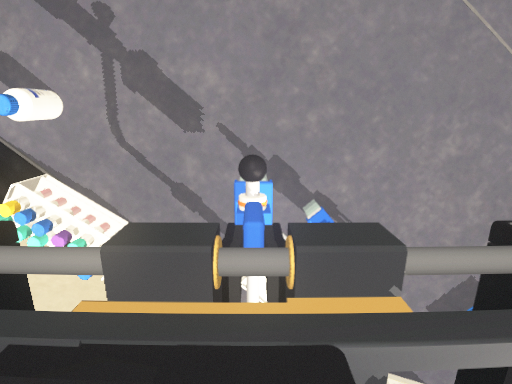

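The ring (254,200) is being pushed with about 2.5 N, and there is still a gap to the ball (253,168). I'll continue in 1.5 mm steps until the ball stops it.

```bash
python3 - <<'E'
from m import *
d=np.load("st.npz");f0=d["f0"]
s,off=slide(float(d["s"]),LB+.098,float(d["off"]),f0,step=.0015,rate=.015,stop=4,lim=5)
np.savez("st.npz",s=s,off=off,f0=f0)
F=env.grab_frame("wrist");cv2.imwrite("pics/w4.png",cv2.resize(F["image"][130:250,180:330],None,fx=4,fy=4,interpolation=cv2.INTER_CUBIC))
E
```

```text
s234 last84 h-141 hitFalse lat0.62 ax-2.86 z0.16 off0.00 e0.1,-0.0 t27.0
s235 last85 h-141 hitFalse lat0.36 ax-2.53 z-0.45 off0.00 e0.1,-0.0 t27.3
s237 last87 h-141 hitFalse lat0.72 ax-2.32 z0.08 off0.00 e0.1,-0.0 t27.6
s238 last88 h-141 hitFalse lat0.60 ax-2.24 z-0.41 off0.00 e0.1,0.0 t27.9
s240 last90 h-141 hitFalse lat0.41 ax-2.84 z-0.20 off0.00 e0.1,-0.0 t28.2
s241 last91 h-141 hitFalse lat0.08 ax-3.03 z-0.17 off0.00 e0.1,-0.0 t28.6
s243 last93 h-141 hitFalse lat-0.07 ax-3.41 z-0.28 off0.00 e-0.1,0.0 t28.9
s244 last94 h-141 hitFalse lat-0.09 ax-5.05 z-0.71 off0.00 e-0.7,0.1 t29.2
```

View pics/w4.png

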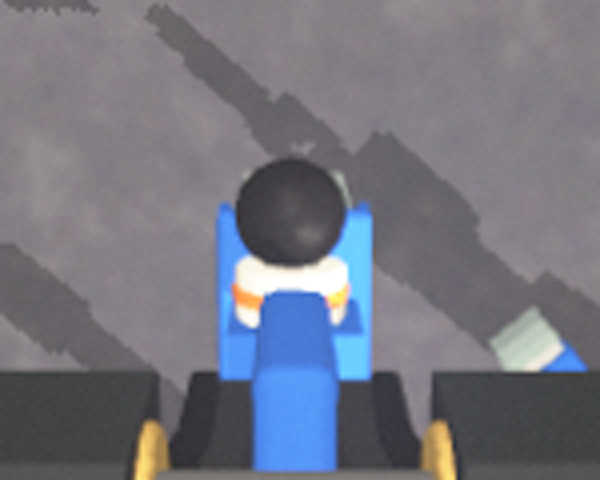

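The ring now looks flush with the ball and the axial force is rising. One more small push will confirm it's a hard stop.

```bash
python3 - <<'E'
from m import *
d=np.load("st.npz");f0=d["f0"];s=float(d["s"])
s,off=slide(s,s+.001,0,f0,step=.0005,rate=.01,stop=4,lim=7.5)
# back off axial load, lower to hang, release
c,h,t,n=pose(s-.0025)
env.move_straight([*c,Z],rate=.01);print("back",(force(5)-f0).round(2))
env.move_straight([*c,.2100],rate=.01);print("low",(force(5)-f0).round(2),env.read_state()["position"])
np.savez("st.npz",s=s,off=0,f0=f0)
E
```

```text
s245 last95 h-141 hitFalse lat0.06 ax-5.90 z-0.97 off0.00 e-1.0,0.1 t29.6
s245 last95 h-141 hitFalse lat-0.86 ax-6.45 z-0.72 off-0.13 e-1.3,0.1 t29.9
back [ 2.89  2.19 -1.1 ]
low [2.08 2.02 1.65] [ 0.53349345 -0.02286639  0.21026523]
```

```bash
python3 - <<'E'
from m import *
d=np.load("st.npz");f0=d["f0"];s=float(d["s"])-.0025
for _ in range(4):
    s-=.0008;c,h,t,n=pose(s);env.move_straight([*c,.2102],rate=.01);f=force(5)-f0;a=f[:2]@t
    print(s-LB,a.round(2),(f[:2]@n).round(2),f[2].round(2))
    if a>-.8:break
env.gripper_to(.45,grasp_force=3);env.dwell(.2)
env.move_straight([*c,.30],rate=.08,force_limit=3);
u=c-.05*np.array([1,0.]);print(env.read_state()["position"],env.read_state()["clock"])
env.move_straight([*(c-.09*t*-1*-1),.33],rate=.15);env.dwell(.3)
F=env.grab_frame("wrist");T=env.grab_frame("scene")
cv2.imwrite("pics/w5.png",np.hstack([cv2.resize(F["image"],(400,300)),cv2.resize(T["image"][110:230,120:280],(400,300))]))
np.save("w5.npy",F,allow_pickle=True)
for X in(F,T):
  for th in("tab","ring"):print(th,[(np.round(e["xyz"],3).tolist(),round(e["score"],2)) for e in env.search_frame(X,th)][:3])
print(F["position"],env.read_state()["clock"])
E
```

```text
0.09170000000000003 -2.3 0.07 0.93
0.09090000000000004 -1.03 0.24 0.3
0.09010000000000004 -0.04 0.1 -0.26
[ 0.53503327 -0.02126537  0.29930841] 34.0167
tab [([0.538, 0.079, 0.078], 0.86), ([0.526, 0.15, 0.084], 0.65), ([0.536, -0.024, 0.239], 0.55)]
ring []
tab [([0.526, 0.079, 0.06], 0.87), ([0.521, 0.158, 0.066], 0.79), ([0.537, -0.007, 0.115], 0.46)]
ring []
[ 0.55108879 -0.00769819  0.51845481] 35.4
```

View pics/w5.png

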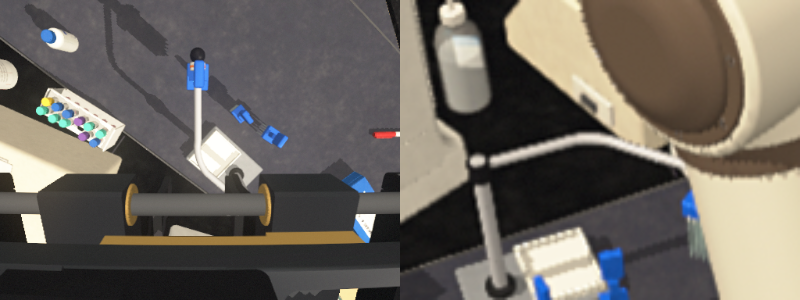

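```bash
python3 - <<'E'
from h import *
F=np.load("w5.npy",allow_pickle=True).item()
cv2.imwrite("pics/w6.png",cv2.resize(F["image"][50:130,215:295],None,fx=7,fy=7,interpolation=cv2.INTER_CUBIC))
E
```

```text
(no output)
```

View pics/w6.png

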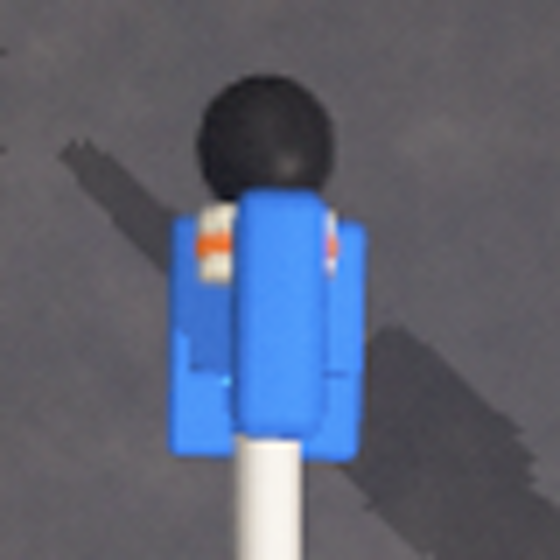

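```bash
python3 - <<'E'
from workcell import env
env.dwell(.3);print(env.read_state()["clock"]);env.close_job()
E
```

```text
35.7
the job is handed in; nothing more can be done
```

I slid the blue rack by its tab round the bend and pushed the ring up against the black ball. I then took the load off, let go, and handed the job in at 35.7 s (limit 51 s).

**Forces:** round the bend, force readings were all below 1 N. Pushing the ring took about 2.5 N. The force rose to about 6.5 N at the hard stop, against the 12 N limit.

**Ring:** in the last close-up its front edge is about 9.5 mm from the ball's centre. The ball's radius is 10 mm, so they are touching.

**Rack:** it hangs upright and free just behind the ring, with the gripper well clear. The wrist view put the tab at (0.536, -0.024), roughly 0.22 m from the post (needs more than 0.17 m). I did not measure the bore height or tilt separately.

**Bottle and dish:** the gripper never came near them, but I did not measure them again.

**What disagreed or failed:**
- The stop came 4–5 mm further along my fitted rod than the stated 88 mm. About 3 mm of that is error in the fit along the rod, which matches the ball's position in the picture. I put the rest down to the post giving a little.
- The networks did not find the ring in the last pictures, because the rack's tab and the arm hid it. I judged it from the close-up instead.
- In the scene camera the arm hid the rod's end.

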